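# Lock a sawn L piece in the sanding jig

### The job

Get the L-shaped MDF piece ready for sanding its face: with the fingertips, slide it across the jig board until its long limb sits flat against the fence and the end of that limb is right up against the end stop, and push the cam lever round until the cam grips the piece and stays tight by itself. Only push: do not pick the piece up, and leave the sanding block, the brush and the loose straight offcut where they lie.

Things in the scene. Friction and masses are not known exactly. Their poses are not given: they have to be found in the camera images.
- jig: sanding jig screwed to the bench, position and yaw vary: grey laminated board 190 (x) x 320 (y) x 12 mm, origin at the centre of its underside; its x points away from the robot at yaw 0, its y to the left. On the board stand a fence, an end stop and a cam with lever, all 11 mm high (tops at z 23 mm), so lower than the 16 mm thick work. The board right of the cam is free
- fence_end (a point): right-hand end of the fence's work face, 6 mm above the board. The fence is a straight wooden strip 22 mm wide along jig y on the far side: its work face looks to jig -x at x = +65 mm and runs from y = -155 to +95 mm
- stop_face (a point): middle of the end stop's work face, 6 mm above the board. The stop is a wooden block 18 (x) x 34 (y) mm just in front of the fence: its face looks to jig -y (right) at y = +60 mm, from x = 44 to 62 mm
- l_piece: loose sawn L-shaped MDF piece, blue edges, 62 x 64 x 16 mm, 20 to 40 g, lying on the board right of the cam. Origin: underside, centre of its 62 x 64 outline. Own frame: long limb x -31 to -8, y -32 to 32 mm; other limb x -8 to 31, y 9 to 32 mm. Starts turned pi +-0.35 rad against the jig, back of the long limb to the fence, other limb at its right end pointing at the robot
- corner (a point): outer corner of the L where its limbs meet (own x -31, y +32, z 8 mm). With the piece seated it is at jig x = 65, y = -4 mm; the piece's origin is then at jig x = 34, y = 28 mm, its yaw the jig's plus pi, and the cam stands inside the L, against the inner face of the long limb
- limb_end (a point): fence-side corner of the free end of the long limb (own x -31, y -32, z 8 mm), the end that goes to the stop. With the piece seated it is at jig x = 65, y = +60 mm
- cam_lever (a joint): lever angle, rad, growing counter-clockwise from above, 0 to 2.09 (against a steel pin, 6 mm thick, at jig x -40, y 1 mm); starts open, 0 to 0.35. The lever points along jig direction 90 deg + angle: open to the left, closed at the robot. Turned up, the cam nears the fence: open, the 23 mm limb has over 6 mm play; seated, the cam touches at about 1.5, grips from 1.7 and holds by friction. It takes 1 to 5 N at its end
- cam: wooden cam: a disc of 16 mm radius, its centre 7 mm off the pivot, and the lever, 14 mm wide, in one piece, both 11 mm high and standing on the board; origin on the pivot axis at the board's top, axes those of the jig at joint angle 0
- cam_pivot (a point): on the cam's pivot axis (jig x = 20, y = 47 mm), 6 mm above the board
- lever_tip (a point): on the lever's middle line, 88 mm from the pivot and 7 mm short of its round end, 6 mm above the board
- sanding_block: bystander: MDF sanding block 60 x 99 x 23 mm on the bench right of the jig, origin at the centre of its underside; leave it
- flat_brush: bystander: flat paint brush 37 x 198 x 12 mm on the bench left of the jig, origin at the centre of its underside; leave it
- offcut: bystander: straight MDF piece with blue edges, 21 x 66 x 16 mm, on the bench right of the jig, origin at the centre of its underside; leave it
Things that resemble listed ones, but are neither listed nor needed, are in the scene too. What is shaped like the l_piece but purple or turquoise is not meant.

How it is judged:
At the end, for the whole second after the job is handed in: The L piece lies flat on the board, both ends of its long limb within 2.5 mm of the fence, the limb's end within 3 mm of the end stop, the cam pressing on it with more than 3 N by itself, all at rest (x of corner in the frame of jig between 0.0625 and 0.068 m and x of limb_end in the frame of jig between 0.0625 and 0.068 m and y of limb_end in the frame of jig between 0.057 and 0.063 m and contact force between cam and l_piece above 3 N and height (world z) of l_piece below 0.015 m and angle between l_piece's own z axis and vertical below 0.05 rad and linear speed of l_piece below 0.01 m/s); the robot touches nothing.
It fails at once if the L piece is lifted off the board or tipped (height (world z) of l_piece above 0.019 m or angle between l_piece's own z axis and vertical above 0.25 rad).
It fails at once if the sanding block, brush or offcut is moved more than 20 mm (distance of any of sanding_block, flat_brush, offcut from where it was at the start of the episode above 0.02 m).
It also fails if it takes over 72 s, if anything falls off the work surface, if the arm or the gripper's body presses on something with over 40 N, if the wrist force passes 120 N, or if a joint passes its speed limit or range.

### The arm

A 7-joint arm with a two-finger parallel gripper is mounted at the origin on a cart in front of the work surface, level with it; the furniture and walls round the work are solid. World frame = base frame: x ahead of the robot, y to its left, z up, the work surface at z = 0. Lengths are in m, angles in rad, forces in N, time in s.
With the tool pointing down it reaches from about 0.425 to 0.875 m from the base axis. Payload 8.4 kg.
Tool frame: the origin (TCP) lies where the fingers leave the gripper's body, on its centre line; the fingertips stand arm.tip_reach ahead of it and the grasp point (between the pads) lies 54 mm ahead of it (arm.tip_reach is the distance from the TCP to the fingertips, in m); z points along the fingers, y is the line along which they close (so a half turn about z gives the same grasp; the last joint's range is limited). The gripper opens to 85 mm and grips with 20 to 120 N. Pads are 22 mm wide; open, the fingers measure 114 mm over their backs; the gripper's body (76 mm by 85 mm) begins 54 mm behind the grasp point. The pads swing forward as they close: fully open they stand 13 mm farther back than shut.
Start: joints at [-1.424, 0.333, 0.04, 1.465, -0.013, 1.343, -0.059], TCP at [0.158, 0.63, 0.304] pointing down, gripper open.
Joint ranges: [-2.58, 2.58], [-0.38, 2.09], [-1.3, 1.39], [0.25, 2.4], [-1.5, 4.64], [0.08, 2.09], [-2.65, 2.65]. Speed limits (rad/s): [2.22, 2.22, 2.79, 2.79, 3.14, 3.14, 3.14].

### API

Orientations are given as [roll, pitch, yaw] about the fixed x, y, z axes, in that order (R = Rz(yaw) Ry(pitch) Rx(roll)).
In Python, from plant import readout, imaging, job_done, arm gives the robot as it stands.
- The arm moves only by the tool send_rows, never from a script. Its argument "series" is one flat list of numbers, 4 for each row, row after row: the shift along the tool's x, y, z in mm, then the turn about the tool's z in rad. A call has exactly 5 rows; each row shifts and turns the commanded pose from where the row before left it, along the tool's axes as they then stand; what a row does not reach is not made up. A row lasts 1/8 s, in which the tool goes at most 62.5 mm and 10.7 degrees, less where a joint would pass 70% of its speed; a pose out of reach is approached as far as the arm can. A call is refused whole if a number of a shift passes 62.5 or a number of a turn 0.188, either way. A call with a gripper value outside its range is refused whole. "jaw" is the opening, from 0 (shut) to 1 (fully open), set as the call begins (left out, the last holds). The fingers move at their own pace and stop on an object; "force" is the grip in N (left out, the last holds). Time passes only in rows, so rows that do not move let the fingers close, or fill a call up. It gives the time, the measured TCP pose, the force, the opening and the grip force at its end, in the units of the state.
- readout.observe(): the state, without advancing time (a new reading comes with each control period).
- imaging.read_camera(name): name is "side" or "top"; returns a dict with "pixels" (420x560x3 uint8, red, green, blue), "intrinsics" (3x3 intrinsics, pixels), "dist_coeffs" ([k1, k2, p1, p2, k3] as OpenCV has them; the pictures are not rectified), "camera_from_world" (4x4, takes a point from world to camera coordinates). Camera axes: x right, y down, z forward; pixel columns grow to the right and rows downward; lengths in m; the calibration is good to about 2 mm. A picture is of the moment at which its call begins. There is no depth.
- job_done(): hands the job in; it is judged then, once.
The state is a dict: "time": time; "joints": joint angles; "qd": joint speeds; "joint_torque": joint torques, N m; "eef_pos": TCP position; "tcp_rot": TCP orientation; "contact_force": force on the tool from outside, world axes, zero at the start; "moment": the same for the moment, N m; "opening": finger opening in m; "finger_force": force on a finger pad.
Only numpy, scipy, OpenCV 4.12 (cv2) and the standard library are available. Lean on these libraries where they do the work, as an engineer would, in place of code of your own. Each camera call takes 0.05 s, during which the arm holds its last target. There are 200 camera calls.

## Working session

There is one attempt and no reset: what is moved stays moved. The work goes in short steps, Python scripts to look and compute and a tool call to move; the robot and the scene stay as the last step left them, time stands still between calls to the robot, and variables do not carry over. Pictures are saved under pics/ and viewed, at most 10 in all, crops included, and the job is handed in when it is done.

Besides the shell and the picture viewer there is one more tool, called as name(argument=value, ...), one argument or row to a line, values as JSON. send_rows: Moves the arm, as the interface text tells. Its arguments: {"type":"object","properties":{"series":{"type":"array"},"jaw":{"type":"number"},"force":{"type":"number"}},"required":["series"]}

```bash
ls; mkdir -p pics; python3 - <<'E'
from plant import readout, imaging, arm
import cv2
s=readout.observe(); print(s); print(arm.tip_reach)
for n in("top","side"):
    c=imaging.read_camera(n); cv2.imwrite(f"pics/{n}0.png",c["pixels"][...,::-1]); print(c["intrinsics"],c["dist_coeffs"],c["camera_from_world"])
E
```

```text
pics
{'time': 0.0, 'joints': array([-1.42419941,  0.33393   ,  0.03986481,  1.46625924, -0.01342277,
        1.34331326, -0.05850027]), 'qd': array([ 2.50176552e-03, -8.64684327e-04,  7.72637875e-04,  2.99369789e-04,
       -3.74476829e-04,  8.19007606e-05, -1.04678148e-04]), 'joint_torque': array([-7.23019530e-04, -6.58571649e+01,  1.36498880e+00, -4.05555153e+01,
        1.66355650e-02,  1.28617746e-02,  7.92512253e-06]), 'eef_pos': array([0.15809045, 0.63013403, 0.30301459]), 'tcp_rot': array([-3.13995104e+00,  8.71187778e-05,  2.89578182e+00]), 'contact_force': array([ 0.11291209, -0.55621471, -0.65295281]), 'moment': array([-0.03422346,  0.01819667,  0.01179159]), 'finger_force': 0.0, 'opening': 0.08531491272653333}
0.0726
[[405.0303681    0.         277.21859802]
 [  0.         405.0303681  222.30786276]
 [  0.           0.           1.        ]] [-0.03240777  0.          0.          0.          0.        ] [[-2.25069322e-02 -9.99746275e-01 -9.08045232e-04  5.31551800e-03]
 [-9.95692176e-01  2.24973629e-02 -8.99497603e-02  4.90611948e-01]
 [ 8.99473664e-02 -1.12035962e-03 -9.95945890e-01  1.14516509e+00]
 [ 0.00000000e+00  0.00000000e+00  0.00000000e+00  1.00000000e+00]]
[[518.86552856   0.         280.77172991]
 [  0.         518.86552856 207.38627314]
 [  0.           0.           1.        ]] [-0.14716587  0.          0.          0.          0.        ] [[ 0.9768248  -0.21388335  0.00819917 -0.48954676]
 [-0.14016477 -0.66815647 -0.73069882  0.07111679]
 [ 0.16176264  0.71261549 -0.68265072  1.15996747]
 [ 0.          0.          0.          1.        ]]
```

View pics/top0.png

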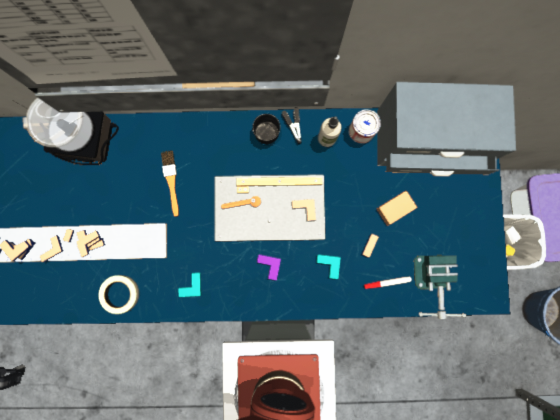

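View pics/side0.png

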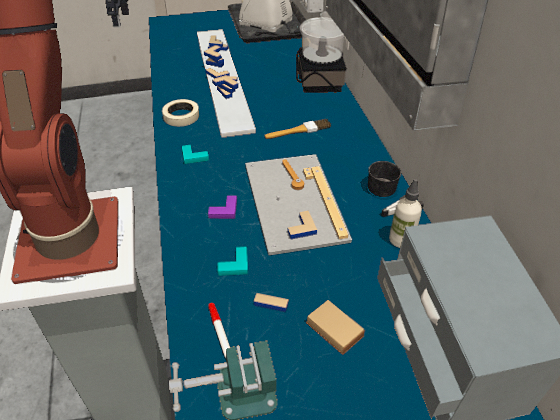

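The top view shows the jig with corners about (215,177)–(325,240), the L piece near (304,208), and the lever running from (257,202) to its tip near (222,205). The purple and turquoise decoys lie nearer the robot. Next I rectify both views to measure.

```bash
cat > h.py <<'E'
import numpy as np, cv2
from plant import readout, imaging, arm
S=3 # px per mm
def rect(name,z,x0,x1,y0,y1,c=None):
    """world-plane picture: rows = x from x1 down, cols = y from y1 down"""
    c=c or imaging.read_camera(name)
    xs=np.arange(x1,x0,-1e-3/S); ys=np.arange(y1,y0,-1e-3/S)
    X,Y=np.meshgrid(xs,ys,indexing='ij')
    P=np.stack([X,Y,np.full_like(X,z)],-1).reshape(-1,3)
    T=c["camera_from_world"]
    p,_=cv2.projectPoints(P,cv2.Rodrigues(T[:3,:3])[0],T[:3,3],c["intrinsics"],np.array(c["dist_coeffs"]))
    m=p.reshape(X.shape+(2,)).astype(np.float32)
    return cv2.remap(c["pixels"][...,::-1].copy(),m[...,0],m[...,1],cv2.INTER_CUBIC)
E
python3 - <<'E'
from h import *
S=3
out=[]
for n in("top","side"):
    c=imaging.read_camera(n)
    im=rect(n,.012,.38,.70,-.20,.22,c)
    hsv=cv2.cvtColor(im,cv2.COLOR_BGR2HSV)
    m=((hsv[...,1]<60)&(hsv[...,2]>110))|((hsv[...,0]<30)&(hsv[...,2]>100))
    m=cv2.morphologyEx(m.astype(np.uint8),cv2.MORPH_OPEN,np.ones((15,15)))
    cs=max(cv2.findContours(m,0,2)[0],key=cv2.contourArea)
    r=cv2.minAreaRect(cs); b=cv2.boxPoints(r)
    print(n,"c x,y",.70-r[0][1]/3000,.22-r[0][0]/3000,"size",np.array(r[1])/3,"ang",r[2])
    cv2.drawContours(im,[b.astype(int)],0,(0,0,255),1)
    im=cv2.resize(im,None,fx=.63,fy=.6)[:,:800]; out.append(cv2.resize(im,(640,300) if 0 else (600,456)))
    cv2.imwrite(f"pics/rect_{n}.png",out[-1])
E
```

```text
top c x,y 0.5363336791992187 0.016539896647135427 size [322.36712646 193.30063883] ang 0.48969557881355286
side c x,y 0.5372757364908853 0.011651143391927077 size [327.54722087 191.22043864] ang 0.43903955817222595
```

```bash
python3 - <<'E'
from h import *
w=[]
for n in("top","side"):
    im=rect(n,.028,.44,.64,-.16,.20)
    im=cv2.resize(im,(720,400)); 
    for k in range(0,720,40): cv2.putText(im,str(int(200-k/2)),(k,10),0,.35,(255,255,255),1);cv2.line(im,(k,12),(k,16),(0,255,0),1)
    for k in range(0,400,40): cv2.putText(im,str(int(640-k/2)),(0,k+4),0,.35,(255,255,255),1);cv2.line(im,(24,k),(28,k),(0,255,0),1)
    w.append(cv2.resize(im,(720,300)) if 0 else im)
cv2.imwrite("pics/p1.png",w[0]); cv2.imwrite("pics/p1s.png",w[1])
E
```

```text
(no output)
```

View pics/p1.png

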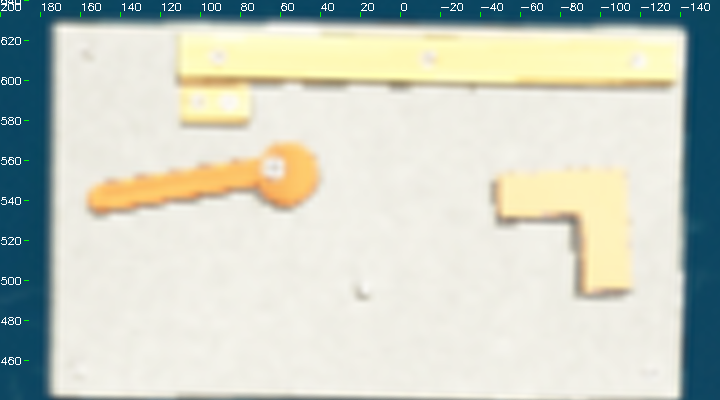

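View pics/p1s.png

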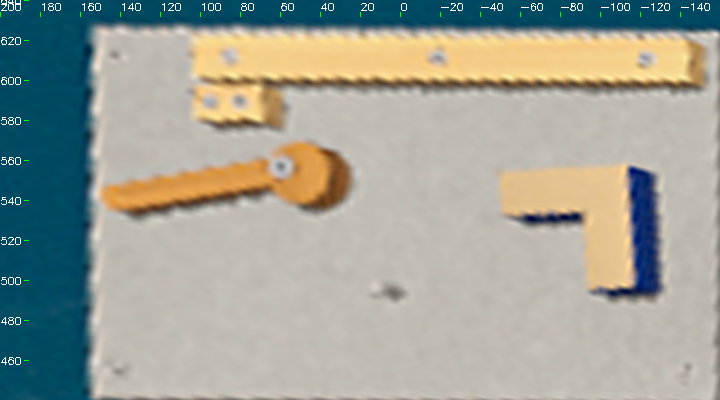

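The rectified views agree to about 2 mm:

| Item | World position |
|---|---|
| Jig origin | (0.5365, 0.016), yaw about −0.01 |
| L corner | (0.556, −0.114) |
| L inner corner | (0.533, −0.091) |
| L limb end | (0.552, −0.050) |
| Cam pivot | (0.556, 0.063) |
| Lever angle | about 0.19 rad |

```bash
cat >> h.py <<'E'
def go(*wps,n=5):
    """rows (tool mm, turn) through waypoints (x,y,z,yaw,nrows) from the measured pose"""
    s=readout.observe(); p=np.array(s["eef_pos"]); yaw=s["tcp_rot"][2]
    print("t",round(s["time"],2),"at",p.round(4),round(yaw,3),"F",s["contact_force"].round(1),"open",round(s["opening"],3),"tip",arm.tip_reach)
    for w in wps:
        t=np.array(w[:3]); k=w[4]; dy=(w[3]-yaw+np.pi)%(2*np.pi)-np.pi; st=(t-p)/k*1000
        for i in range(k):
            c,q=np.cos(yaw),np.sin(yaw)
            print([round(c*st[0]+q*st[1],1),round(q*st[0]-c*st[1],1),round(-st[2],1),round(-dy/k,3)])
            yaw+=dy/k
        p=t
E
python3 -c "
from h import *
go((.44,.36,.30,2.3,8),(.508,-.076,.22,1.562,12))"
```

```text
t 0.3 at [0.1582 0.6303 0.3036] 2.896 F [0.5 0.1 1.2] open 0.085 tip 0.0726
[np.float64(-42.4), np.float64(-24.2), np.float64(0.4), np.float64(0.074)]
[np.float64(-44.1), np.float64(-21.0), np.float64(0.4), np.float64(0.074)]
[np.float64(-45.5), np.float64(-17.6), np.float64(0.4), np.float64(0.074)]
[np.float64(-46.7), np.float64(-14.2), np.float64(0.4), np.float64(0.074)]
[np.float64(-47.6), np.float64(-10.7), np.float64(0.4), np.float64(0.074)]
[np.float64(-48.3), np.float64(-7.1), np.float64(0.4), np.float64(0.074)]
[np.float64(-48.7), np.float64(-3.5), np.float64(0.4), np.float64(0.074)]
[np.float64(-48.8), np.float64(0.1), np.float64(0.4), np.float64(0.074)]
[np.float64(-30.9), np.float64(-20.0), np.float64(6.7), np.float64(0.062)]
[np.float64(-32.0), np.float64(-18.0), np.float64(6.7), np.float64(0.062)]
[np.float64(-33.1), np.float64(-16.0), np.float64(6.7), np.float64(0.062)]
[np.float64(-34.0), np.float64(-14.0), np.float64(6.7), np.float64(0.062)]
[np.float64(-34.8), np.float64(-11.9), np.float64(6.7), np.float64(0.062)]
[np.float64(-35.5), np.float64(-9.7), np.float64(6.7), np.float64(0.062)]
[np.float64(-36.0), np.float64(-7.5), np.float64(6.7), np.float64(0.062)]
[np.float64(-36.4), np.float64(-5.3), np.float64(6.7), np.float64(0.062)]
[np.float64(-36.6), np.float64(-3.0), np.float64(6.7), np.float64(0.062)]
[np.float64(-36.8), np.float64(-0.8), np.float64(6.7), np.float64(0.062)]
[np.float64(-36.7), np.float64(1.5), np.float64(6.7), np.float64(0.062)]
[np.float64(-36.6), np.float64(3.7), np.float64(6.7), np.float64(0.062)]
```

send_rows(
  series=[-42.4,-24.2,0,0.074,-44.1,-21,0,0.074,-45.5,-17.6,0,0.074,-46.7,-14.2,0,0.074,-47.6,-10.7,0,0.074],
  jaw=0,
)

```text
time: 0.92
eef_pos: [0.3355, 0.4604, 0.304]
tcp_rot: [3.141, -0.0, 2.523]
contact_force: [1.7, 0.3, -0.2]
opening: -0.0001
finger_force: 0.0
```

send_rows(
  series=[-48.3,-7.1,0,0.074,-48.7,-3.5,0,0.074,-48.8,0,0,0.074,-30.9,-20,6.7,0.062,-32,-18,6.7,0.062],
)

```text
time: 1.55
eef_pos: [0.4525, 0.2865, 0.2903]
tcp_rot: [3.142, 0.0, 2.177]
contact_force: [0.6, -0.7, -0.0]
opening: 0.0003
finger_force: 0.0
```

send_rows(
  series=[-33.1,-16,6.7,0.062,-34,-14,6.7,0.062,-34.8,-11.9,6.7,0.062,-35.5,-9.7,6.7,0.062,-36,-7.5,6.7,0.062],
)

```text
time: 2.17
eef_pos: [0.4809, 0.104, 0.2567]
tcp_rot: [3.141, -0.0, 1.866]
contact_force: [-0.2, -0.5, -1.3]
opening: -0.0
finger_force: 0.0
```

send_rows(
  series=[-36.4,-5.3,6.7,0.062,-36.6,-3,6.7,0.062,-36.8,-0.8,6.7,0.062,-36.7,1.5,6.7,0.062,-36.6,3.7,6.7,0.062],
)

```text
time: 2.8
eef_pos: [0.5086, -0.0777, 0.2233]
tcp_rot: [3.141, 0.0, 1.556]
contact_force: [0.7, -0.4, -0.3]
opening: 0.0002
finger_force: 0.0
```

```bash
python3 -c "
from h import *
go((.506,-.076,.13,1.562,3),(.506,-.076,.12,1.562,2))
c=imaging.read_camera('side'); cv2.imwrite('pics/s2.png',cv2.resize(c['pixels'][100:290,180:420,::-1],None,fx=3,fy=3))"
```

```text
t 2.8 at [ 0.5086 -0.0777  0.2233] 1.556 F [ 0.7 -0.4 -0.3] open 0.0 tip 0.0726
[np.float64(0.6), np.float64(-0.9), np.float64(31.1), np.float64(-0.002)]
[np.float64(0.6), np.float64(-0.9), np.float64(31.1), np.float64(-0.002)]
[np.float64(0.6), np.float64(-0.9), np.float64(31.1), np.float64(-0.002)]
[np.float64(0.0), np.float64(0.0), np.float64(5.0), np.float64(-0.0)]
[np.float64(0.0), np.float64(0.0), np.float64(5.0), np.float64(-0.0)]
```

send_rows(
  series=[1,-1,30,0,1,-1,30,0,0,-1,30,0,0,0,13,0,0,0,0,0],
)

```text
time: 3.48
eef_pos: [0.5055, -0.0739, 0.1202]
tcp_rot: [-3.14, 0.001, 1.559]
contact_force: [-0.4, -0.9, 0.4]
opening: 0.0001
finger_force: 0.0
```

```bash
python3 -c "
from h import *
go((.506,-.076,.09,1.562,3))
c=imaging.read_camera('side'); cv2.imwrite('pics/s2.png',cv2.resize(c['pixels'][100:290,180:420,::-1],None,fx=3,fy=3))"
```

```text
t 3.48 at [ 0.5055 -0.0739  0.1202] 1.559 F [-0.4 -0.9  0.4] open 0.0 tip 0.0726
[np.float64(-0.7), np.float64(0.2), np.float64(10.1), np.float64(-0.001)]
[np.float64(-0.7), np.float64(0.2), np.float64(10.1), np.float64(-0.001)]
[np.float64(-0.7), np.float64(0.2), np.float64(10.1), np.float64(-0.001)]
```

View pics/s2.png

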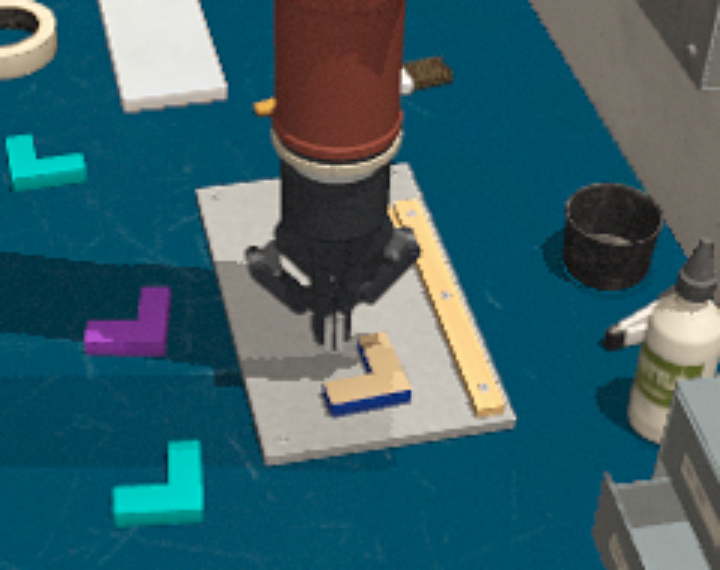

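The closed tips hang above the board inside the L, near pixel (335,335), with clearance all round. Next I descend and then push toward the fence.

send_rows(
  series=[-1,0,10,0,-1,0,10,0,0,0,9,0,0,0,0,0,0,0,0,0],
)

```text
time: 4.15
eef_pos: [0.5058, -0.0754, 0.0916]
tcp_rot: [-3.142, 0.0, 1.56]
contact_force: [-0.5, 0.6, -0.7]
opening: -0.0
finger_force: 0.0
```

send_rows(
  series=[0,3,0,0,0,4,0,0,0,4,0,0,0,4,0,0,0,4,0,0],
)

```text
time: 4.78
eef_pos: [0.525, -0.0756, 0.0915]
tcp_rot: [-3.141, 0.0, 1.56]
contact_force: [0.2, 1.0, -0.7]
opening: 0.0002
finger_force: 0.1
```

send_rows(
  series=[0,4,0,0,0,4,0,0,0,4,0,0,0,4,0,0,0,2,0,0],
)

```text
time: 5.4
eef_pos: [0.543, -0.0758, 0.0915]
tcp_rot: [3.142, 0.0, 1.56]
contact_force: [0.1, 0.3, -0.6]
opening: 0.0
finger_force: 0.1
```

```bash
python3 -c "
from h import *
go((.563,-.076,.09,1.562,5))
c=imaging.read_camera('side'); cv2.imwrite('pics/s3.png',cv2.resize(c['pixels'][100:290,180:420,::-1],None,fx=3,fy=3))"
```

```text
t 5.4 at [ 0.543  -0.0758  0.0915] 1.56 F [ 0.1  0.3 -0.6] open 0.0 tip 0.0726
[np.float64(-0.0), np.float64(4.0), np.float64(0.3), np.float64(-0.0)]
[np.float64(-0.0), np.float64(4.0), np.float64(0.3), np.float64(-0.0)]
[np.float64(-0.0), np.float64(4.0), np.float64(0.3), np.float64(-0.0)]
[np.float64(-0.0), np.float64(4.0), np.float64(0.3), np.float64(-0.0)]
[np.float64(-0.0), np.float64(4.0), np.float64(0.3), np.float64(-0.0)]
```

View pics/s3.png

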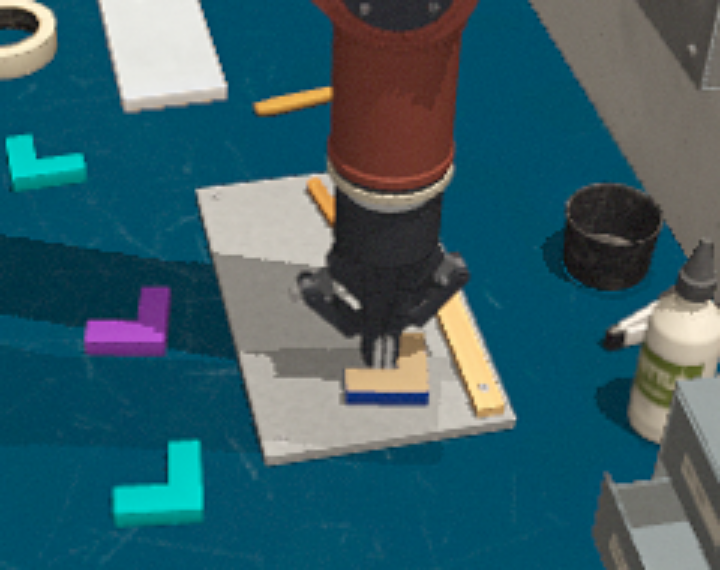

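The piece is sliding with the tips inside the L, near pixel (385,350), and is still square to the fence. I keep pushing.

send_rows(
  series=[0,4,0,0,0,4,0,0,0,3,0,0,0,3,0,0,0,2,0,0],
)

```text
time: 6.08
eef_pos: [0.559, -0.0759, 0.0915]
tcp_rot: [-3.142, 0.0, 1.56]
contact_force: [-0.4, 0.3, 1.1]
opening: 0.0005
finger_force: 0.2
```

send_rows(
  series=[0,2,0,0,0,2,0,0,0,2,0,0,0,1,0,0,0,0,0,0],
)

```text
time: 6.7
eef_pos: [0.5659, -0.0759, 0.0915]
tcp_rot: [3.141, 0.0, 1.56]
contact_force: [0.1, -0.6, 0.2]
opening: -0.0002
finger_force: 0.0
```

send_rows(
  series=[0,1,0,0,0,1,0,0,0,1,0,0,0,1,0,0,0,0,0,0],
)

```text
time: 7.32
eef_pos: [0.5679, -0.0762, 0.0912]
tcp_rot: [-3.137, -0.001, 1.559]
contact_force: [-10.6, 1.4, 9.1]
opening: -0.0002
finger_force: 6.6
```

```bash
python3 -c "
from h import *
go((.57,-.076,.09,1.562,1))
a=[]
for n,z in(('top',.028),('side',.028)):
  c=imaging.read_camera(n); a.append(cv2.resize(rect(n,z,.48,.64,-.15,.0,c),(400,427)))
cv2.imwrite('pics/s4.png',np.hstack(a))"
```

```text
t 7.33 at [ 0.5679 -0.0762  0.0912] 1.559 F [-10.6   1.4   9.1] open -0.0 tip 0.0726
[np.float64(0.2), np.float64(2.1), np.float64(1.2), np.float64(-0.003)]
```

View pics/s4.png

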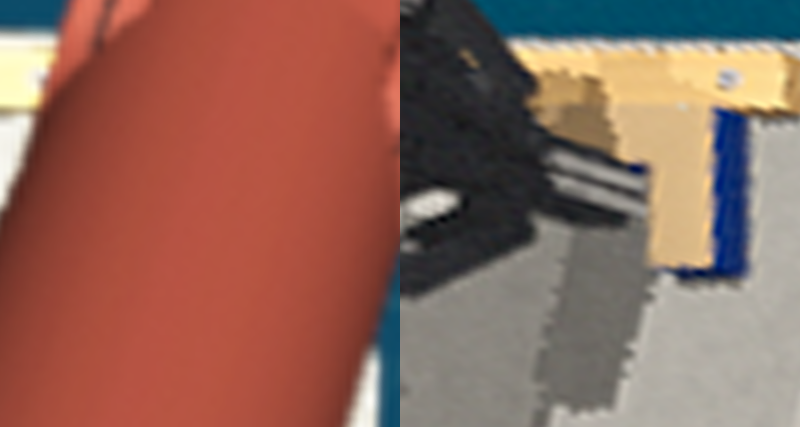

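The L is now against the fence: the side view shows its far edge touching the strip, its right edge near y −0.116, and about 10 N on the tool. I back off and go round to the right face.

send_rows(
  series=[0,-4,0,0,0,-4,0,0,0,0,-20,0,0,0,-20,0,0,0,-10,0],
)

```text
time: 8.05
eef_pos: [0.5628, -0.076, 0.1439]
tcp_rot: [3.139, -0.0, 1.56]
contact_force: [-1.0, 0.1, -0.4]
opening: -0.0003
finger_force: 0.0
```

send_rows(
  series=[-20,5,0,0,-24,6,0,0,-24,6,0,0,0,0,10,0,0,0,0,0],
)

```text
time: 8.68
eef_pos: [0.5775, -0.1432, 0.1308]
tcp_rot: [-3.14, -0.001, 1.56]
contact_force: [-0.6, -0.1, -0.6]
opening: 0.0003
finger_force: 0.0
```

```bash
python3 -c "
from h import *
go((.576,-.142,.091,1.562,4))"
```

```text
t 8.68 at [ 0.5775 -0.1432  0.1308] 1.56 F [-0.6 -0.1 -0.6] open 0.0 tip 0.0726
[np.float64(0.3), np.float64(-0.4), np.float64(9.9), np.float64(-0.0)]
[np.float64(0.3), np.float64(-0.4), np.float64(9.9), np.float64(-0.0)]
[np.float64(0.3), np.float64(-0.4), np.float64(9.9), np.float64(-0.0)]
[np.float64(0.3), np.float64(-0.4), np.float64(9.9), np.float64(-0.0)]
```

send_rows(
  series=[0,-0.5,10,0,0,-0.5,10,0,0,-0.5,10,0,0,0,9.5,0,0,0,0,0],
)

```text
time: 9.3
eef_pos: [0.576, -0.144, 0.0911]
tcp_rot: [-3.14, 0.0, 1.56]
contact_force: [-0.1, -0.0, 0.0]
opening: 0.0001
finger_force: 0.0
```

send_rows(
  series=[6,0,0,0,6,0,0,0,6,0,0,0,6,0,0,0,6,0,0,0],
)

```text
time: 9.93
eef_pos: [0.5769, -0.1136, 0.0921]
tcp_rot: [3.141, 0.0, 1.56]
contact_force: [0.1, -0.8, 0.5]
opening: 0.0
finger_force: 0.2
```

send_rows(
  series=[6,0,0,0,6,0,0,0,6,0,0,0,6,0,0,0,6,0,0,0],
)

```text
time: 10.55
eef_pos: [0.5772, -0.0837, 0.092]
tcp_rot: [-3.142, 0.0, 1.56]
contact_force: [-0.1, -1.1, 1.2]
opening: -0.0001
finger_force: 0.2
```

send_rows(
  series=[6,0,0,0,6,0,0,0,6,0,0,0,6,0,0,0,6,0,0,0],
)

```text
time: 11.18
eef_pos: [0.5775, -0.0537, 0.092]
tcp_rot: [-3.142, 0.0, 1.56]
contact_force: [-0.6, -0.4, 0.9]
opening: 0.0
finger_force: 0.2
```

```bash
python3 -c "
from h import *
go((.576,-.001,.091,1.562,10))
a=[]
for n,z in(('top',.028),('side',.028)):
  c=imaging.read_camera(n); a.append(cv2.resize(rect(n,z,.48,.64,-.10,.1,c),(400,320)))
cv2.imwrite('pics/s5.png',np.hstack(a))"
```

```text
t 11.18 at [ 0.5775 -0.0537  0.092 ] 1.56 F [-0.6 -0.4  0.9] open 0.0 tip 0.0726
[np.float64(5.3), np.float64(-0.2), np.float64(0.1), np.float64(-0.0)]
[np.float64(5.3), np.float64(-0.2), np.float64(0.1), np.float64(-0.0)]
[np.float64(5.3), np.float64(-0.2), np.float64(0.1), np.float64(-0.0)]
[np.float64(5.3), np.float64(-0.2), np.float64(0.1), np.float64(-0.0)]
[np.float64(5.3), np.float64(-0.2), np.float64(0.1), np.float64(-0.0)]
[np.float64(5.3), np.float64(-0.2), np.float64(0.1), np.float64(-0.0)]
[np.float64(5.3), np.float64(-0.2), np.float64(0.1), np.float64(-0.0)]
[np.float64(5.3), np.float64(-0.2), np.float64(0.1), np.float64(-0.0)]
[np.float64(5.3), np.float64(-0.2), np.float64(0.1), np.float64(-0.0)]
[np.float64(5.3), np.float64(-0.2), np.float64(0.1), np.float64(-0.0)]
```

View pics/s5.png

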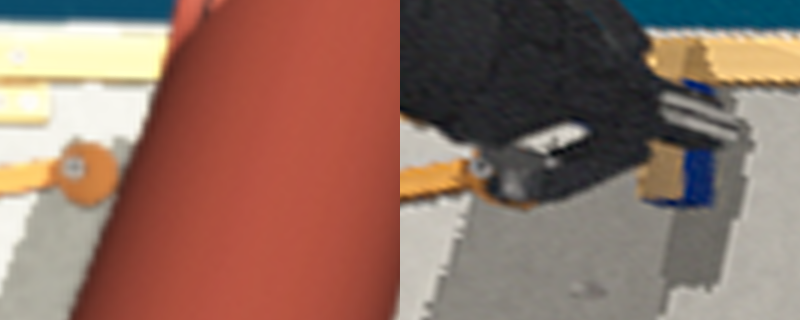

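The L slides along the fence without turning; its right face is at about column 712 of the side half. I continue to the stop.

send_rows(
  series=[6,-0.2,0,0,6,-0.2,0,0,6,-0.2,0,0,6,-0.2,0,0,6,-0.2,0,0],
)

```text
time: 11.9
eef_pos: [0.5769, -0.0237, 0.0921]
tcp_rot: [3.142, 0.0, 1.56]
contact_force: [0.3, -0.5, 1.0]
opening: -0.0002
finger_force: 0.2
```

send_rows(
  series=[4,0,0,0,4,0,0,0,3,0,0,0,3,0,0,0,2,0,0,0],
)

```text
time: 12.52
eef_pos: [0.577, -0.008, 0.092]
tcp_rot: [-3.142, 0.0, 1.56]
contact_force: [0.3, 0.1, -0.7]
opening: -0.0002
finger_force: 0.1
```

send_rows(
  series=[1.5,0,0,0,1.5,0,0,0,1,0,0,0,1,0,0,0,0,0,0,0],
)

```text
time: 13.15
eef_pos: [0.5771, -0.003, 0.092]
tcp_rot: [-3.142, 0.0, 1.56]
contact_force: [0.2, 1.6, 0.2]
opening: -0.0003
finger_force: 0.0
```

send_rows(
  series=[1,0,0,0,1,0,0,0,1,0,0,0,1,0,0,0,0,0,0,0],
)

```text
time: 13.78
eef_pos: [0.577, 0.0001, 0.092]
tcp_rot: [-3.142, 0.001, 1.559]
contact_force: [0.5, -4.1, 0.8]
opening: 0.0001
finger_force: 2.1
```

The stop gives about 4 N, so the limb end is seated. Now I move to the far side of the lever.

send_rows(
  series=[-3,0,0,0,-3,0,0,0,0,0,-20,0,0,0,-30,0,0,0,-10,0],
)

```text
time: 14.4
eef_pos: [0.5782, -0.0051, 0.1549]
tcp_rot: [3.138, -0.001, 1.56]
contact_force: [-0.0, 0.4, -0.3]
opening: -0.0003
finger_force: 0.0
```

send_rows(
  series=[30,-2,0,-0.05,40,-2,0,-0.05,40,0,0,-0.05,38,8,0,-0.03,0,0,0,0],
)

```text
time: 15.02
eef_pos: [0.5705, 0.1477, 0.1521]
tcp_rot: [3.142, -0.001, 1.746]
contact_force: [0.3, -0.7, -0.4]
opening: 0.0001
finger_force: 0.0
```

```bash
python3 -c "
from h import *
go((.57,.142,.1,1.74,4))
c=imaging.read_camera('side');im=rect('side',.028,.50,.64,-.06,.12,c)
cv2.imwrite('pics/s6.png',cv2.resize(im,(720,560)))"
```

```text
t 15.03 at [0.5705 0.1477 0.1521] 1.746 F [ 0.3 -0.7 -0.4] open 0.0 tip 0.0726
[np.float64(-1.4), np.float64(-0.4), np.float64(13.0), np.float64(0.001)]
[np.float64(-1.4), np.float64(-0.4), np.float64(13.0), np.float64(0.001)]
[np.float64(-1.4), np.float64(-0.4), np.float64(13.0), np.float64(0.001)]
[np.float64(-1.4), np.float64(-0.4), np.float64(13.0), np.float64(0.001)]
```

View pics/s6.png

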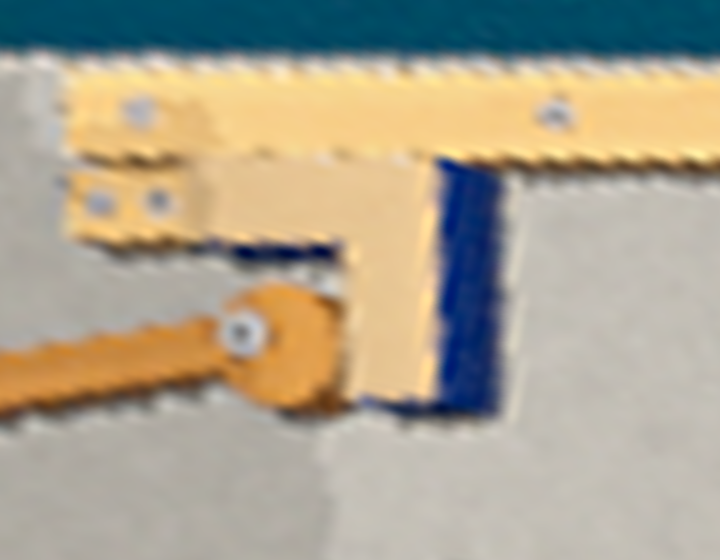

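The L is seated: the long limb is flush on the fence (row 155) and its end touches the stop (col 205), with the cam still open. Next I drop beside the lever and swing it.

send_rows(
  series=[-1.5,0,16,0,-1.5,0,16,0,-1.5,0,16,0,-1,0,13,0,0,0,0,0],
)

```text
time: 15.7
eef_pos: [0.5712, 0.1374, 0.0896]
tcp_rot: [-3.139, 0.001, 1.739]
contact_force: [-0.4, 0.1, -0.2]
opening: 0.0001
finger_force: 0.0
```

send_rows(
  series=[0,-4,0,0,0,-5,0,0,1.3,-7.6,0,-0.1,1.3,-7.6,0,-0.1,1.3,-7.6,0,-0.1],
)

```text
time: 16.32
eef_pos: [0.5399, 0.1344, 0.0917]
tcp_rot: [3.14, -0.0, 2.043]
contact_force: [1.1, 0.7, 0.5]
opening: 0.0
finger_force: 0.3
```

```bash
cat > lv.py <<'E'
from h import *
s=readout.observe(); d=s["eef_pos"][:2]-[.556,.063]; y=s["tcp_rot"][2]
print("radial",d@[np.cos(y),np.sin(y)],"far",d@[np.sin(y),-np.cos(y)],"ang",(y-np.pi/2)%6.28+.0085,"F",s["contact_force"].round(1),"j",s["joints"].round(2),"t",s["time"])
c=imaging.read_camera("side"); im=rect("side",.023,.44,.60,-.02,.2,c); h=cv2.cvtColor(im,cv2.COLOR_BGR2HSV)
m=(h[...,0]>8)&(h[...,0]<19)&(h[...,1]>150)&(h[...,2]>110); r,q=np.nonzero(m)
x=.60-r/3000; yy=.2-q/3000; dx=x-.556; dy=yy-.063; f=np.hypot(dx,dy); k=(f>.03)&(f<.1)
print("lever ang est",(np.arctan2(dy[k].mean(),dx[k].mean())-np.pi/2)%6.28+.0085, k.sum())
E
python3 lv.py
```

```text
radial 0.07087086108792191 far 0.018127487298079135 ang 0.481076254339538 F [1.1 0.7 0.5] j [-0.75  0.39  0.5   1.93 -0.24  0.88  0.35] t 16.325
lever ang est 0.47219725910891236 7983
```

send_rows(
  series=[1.3,-7.4,0,-0.1,1.3,-7.4,0,-0.1,1.3,-7.4,0,-0.1,1.3,-7.4,0,-0.1,1.3,-7.4,0,-0.1],
)

```text
time: 17.0
eef_pos: [0.5074, 0.1166, 0.0916]
tcp_rot: [3.14, 0.001, 2.542]
contact_force: [0.4, 0.4, 0.6]
opening: 0.0002
finger_force: 0.3
```

send_rows(
  series=[1.3,-7.4,0,-0.1,1.3,-7.4,0,-0.1,1.3,-7.4,0,-0.1,1.3,-7.4,0,-0.1,0,0,0,0],
)

```text
time: 17.62
eef_pos: [0.4898, 0.0919, 0.0914]
tcp_rot: [3.141, 0.0, 2.937]
contact_force: [-0.2, -0.4, -0.6]
opening: -0.0003
finger_force: 0.0
```

```bash
python3 lv.py
```

```text
radial 0.07067890305951383 far 0.014857138483930858 ang 1.3747981689366664 F [-0.2 -0.4 -0.6] j [-0.59  0.26  0.36  2.06 -0.12  0.83  1.2 ] t 17.625
lever ang est 1.4629633751024336 10432
```

send_rows(
  series=[0.8,-4.4,0,-0.06,0.8,-4.4,0,-0.06,0.8,-4.4,0,-0.06,0.8,-4.4,0,-0.06,0.8,-4.4,0,-0.06],
)

```text
time: 18.3
eef_pos: [0.4843, 0.0712, 0.0912]
tcp_rot: [3.141, 0.0, -3.044]
contact_force: [0.4, 0.4, 0.9]
opening: 0.0003
finger_force: 0.4
```

```bash
python3 lv.py
```

```text
radial 0.0705487706191975 far 0.015147820203478265 ang 1.6735925802832103 F [0.4 0.4 0.9] j [-0.53  0.24  0.32  2.08 -0.1   0.83  1.52] t 18.3
lever ang est 1.7439276980796568 10456
```

send_rows(
  series=[0.6,-3,0,-0.04,0.6,-3,0,-0.04,0.6,-3,0,-0.04,0.6,-3,0,-0.04,0,0,0,0],
)

```text
time: 18.98
eef_pos: [0.4838, 0.0594, 0.0912]
tcp_rot: [3.141, 0.001, -2.886]
contact_force: [-0.4, 2.5, 0.6]
opening: -0.0002
finger_force: 1.6
```

```bash
python3 lv.py
```

```text
radial 0.07074616994574073 far 0.014824273935415315 ang 1.8320356309729917 F [-0.4  2.5  0.6] j [-0.49  0.24  0.3   2.09 -0.1   0.83  1.7 ] t 18.975
lever ang est 1.8971177915345205 10326
```

send_rows(
  series=[0.5,-2.5,0,-0.03,0.5,-2.5,0,-0.03,0.5,-2.5,0,-0.03,0,0,0,0,0,0,0,0],
)

```text
time: 19.65
eef_pos: [0.4847, 0.0512, 0.0912]
tcp_rot: [3.141, 0.001, -2.793]
contact_force: [1.5, 5.1, 0.3]
opening: 0.0
finger_force: 2.1
```

```bash
python3 lv.py
```

```text
radial 0.07105420775054741 far 0.013276462113384754 ang 1.9248117483562972 F [1.5 5.1 0.3] j [-0.46  0.24  0.3   2.09 -0.09  0.83  1.81] t 19.65
lever ang est 2.0049358546997653 10048
```

send_rows(
  series=[0,2,0,0,0,5,0,0,0,8,0,0,0,0,-30,0,0,0,-40,0],
)

```text
time: 20.32
eef_pos: [0.4781, 0.0651, 0.161]
tcp_rot: [-3.141, -0.003, -2.793]
contact_force: [0.3, 0.7, 0.3]
opening: -0.0002
finger_force: 0.0
```

send_rows(
  series=[0,50,-10,0,0,60,0,0,0,50,0,0,0,0,0,0,0,0,0,0],
)

```text
time: 20.95
eef_pos: [0.4245, 0.2149, 0.1709]
tcp_rot: [-3.141, -0.0, -2.793]
contact_force: [0.2, -0.6, -0.0]
opening: 0.0001
finger_force: 0.0
```

```bash
python3 lv.py; python3 -c "
from h import *
c=imaging.read_camera('side');im=rect('side',.028,.44,.64,-.06,.14,c)
cv2.imwrite('pics/s7.png',cv2.resize(im,(600,600)))"
```

```text
radial 0.07170546639046546 far 0.18767288182822092 ang 1.9245234215399976 F [ 0.2 -0.6 -0. ] j [-0.71  0.1   0.15  2.04 -0.02  1.    1.37] t 20.95
lever ang est 1.9810990823722439 10075
```

View pics/s7.png

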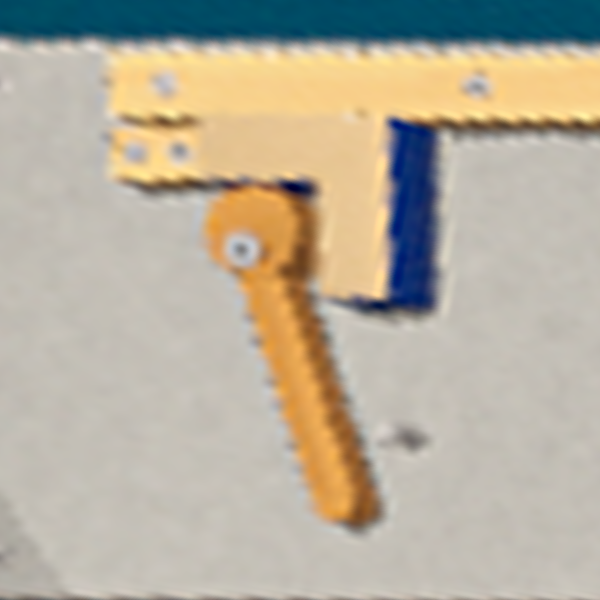

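The L is flush on the fence (row 118) and touching the stop (col 198). The cam bears on its inner face, and the lever stayed closed after release, with its tip at (350,510).

```bash
python3 -c "
from plant import job_done
print(job_done())"
```

```text
the job is handed in; nothing more can be done
None
```

I've handed the job in: the L piece sits flush on the fence with its limb end at the stop, and the cam lever stayed closed after I let go. `job_done()` gave no verdict, and I could not measure the cam's grip force directly (the last push on the lever took about 5 N).

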